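# Dock the specimen chamber on its pegs

### The job

The white specimen chamber has been left loose on the docking plate. Without lifting it off the plate, gently slide it up against the black rail and along the rail until its three pegs drop into the plate's sockets and it sits fully home, flat on the plate. Leave the vial, the lens cap and everything else on the bench where they are.

Things in the scene. Friction and masses are not known exactly. Their poses are not given: they have to be found in the camera images.
- chamber: White specimen chamber, block 124 (x) x 116 (y) x 42 mm tall, blue strip along its +x (rail-side) top edge, 0.5 to 0.8 kg, loose. Origin: centre of its flat underside. It stands on its three pegs and starts 35 to 55 mm short of its docked x, turned up to 0.3 rad from the stage, within 30 mm of the rail's middle. Fragile: more than 60 N from the fingers breaks it.
- chamber_well (a point): Centre of the floor of the chamber's open square well, 60 x 60 mm, 28 mm deep, sides along the chamber's x and y, in the middle of its top; floor 14 mm above the underside. Closed fingertips fit in and can push any of its walls.
- chamber_peg (a point): Tip of the chamber's middle peg, at (0, 40, -9) mm in its frame. The other two are at (38, -34) and (-38, -34) mm. Steel pegs, 12 mm diameter, 9 mm long, with 2.5 mm tapered tips, under the chamber. They lie on different lines along the rail, so on sliding along the rail they drop only at the right place.
- stage: Docking stage fixed on the bench: dark steel base spanning x -120 to 100, y -230 to 230 mm, 12 mm thick; origin at bench height; yaw within 0.25 rad. Chamber origin in this frame: z = 35 mm standing on its pegs, z = 26 mm docked (it drops 9 mm); docked x = 17.5 mm, square to the rail, its +x face 0.5 mm off the rail; docked y unknown, from -25 to 25 mm.
- rail_mid (a point): Middle of the rail's top edge on the chamber's side, at (80, 0, 48) mm in the stage frame. The straight black rail runs along the stage's y from -180 to 180 mm; its upright face at stage x = 80 mm squares the chamber.
- plate_level (a point): Point at (-15, 0, 26) mm in the stage frame: the height of the top of the grey socket plate, 190 (x) x 300 (y) x 14 mm, with three 14 mm through holes in the pattern of the pegs. The plate is clamped somewhere along the rail, up to 25 mm either way; its place is not measured (this point does not follow it) and must be found by feel or by eye.
- vial: small amber glass vial with red cap, 24 mm diameter, 45 mm tall, standing on the left end of the stage base; bystander; origin at the centre of its underside
- lens_cap: small black disc, 30 mm diameter, 14 mm tall, on the right end of the stage base; bystander; origin at the centre of its underside
- reagent: amber bottle with blue cap, 64 mm diameter, 130 mm tall; bystander; origin at the centre of its underside
- carton_a: white carton 90 x 150 x 60 mm; bystander; origin at the centre of its underside
- carton_b: paper-coloured carton 90 x 150 x 55 mm; bystander; origin at the centre of its underside
- dish_stack: clear stack of two culture dishes, 90 mm diameter, 32 mm tall; bystander; origin at the centre of its underside
- tip_box: green open box with compartments, 85 x 120 x 50 mm; bystander; origin at the centre of its underside
- driver: screwdriver with orange handle, lying along its x; bystander
Not all that is in view belongs to the job. Leave any pink or red look-alike of the chamber alone.

How it is judged:
By the outcome, as a careful person would: the job done as asked, in the order asked, and still so for the second after the job is handed in, with the robot touching nothing.
It also fails if it takes over 64 s, if anything falls off the work surface, if the arm or the gripper's body presses on something with over 40 N, if the wrist force passes 120 N, or if a joint passes its speed limit or range.

### The arm

A 6-joint arm with a two-finger parallel gripper is mounted at the origin on the work surface. World frame = base frame: x ahead of the robot, y to its left, z up, the work surface at z = 0. Lengths are in m, angles in rad, forces in N, time in s.
With the tool pointing down it reaches from about 0.25 to 0.775 m from the base axis. Payload 4 kg.
Tool frame: the origin (TCP) lies at the very end of the fingers, on their centre line; the grasp point (between the pads) lies 19 mm behind it; z points along the fingers, y is the line along which they close (so a half turn about z gives the same grasp; the last joint's range is limited). The gripper opens to 85 mm and grips with 20 to 120 N. Pads are 22 mm wide; open, the fingers measure 114 mm over their backs; the gripper's body (76 mm by 85 mm) begins 54 mm behind the grasp point. The pads swing forward as they close: fully open they stand 13 mm farther back than shut.
Start: joints at [-1.258, 0.087, 1.371, -0, 1.684, -0.103], TCP at [0.222, -0.503, 0.231] pointing down, gripper open.
Joint ranges: [-3.1, 3.1], [-0.76, 2.03], [0.27, 2.55], [-1.08, 4.22], [0.17, 2.65], [-2.57, 2.57]. Speed limits (rad/s): [2.79, 2.79, 3.14, 3.14, 3.14, 3.14].

### API

Orientations are given as [roll, pitch, yaw] about the fixed x, y, z axes, in that order (R = Rz(yaw) Ry(pitch) Rx(roll)).
In Python, from plant import status, imaging, workorder gives the robot as it stands.
- The arm moves only by the shell command python3 -m creep 'ROWS'. ROWS is JSON, a list of rows, each an object with "turn": the turn, a rotation vector about the world's x, y, z each as a share of pi/2 rad, from -1 to 1, a list of three; "slide": the shift along the world's x, y, z each as a share of 8 cm, from -1 to 1, a list of three; "gripper": the finger opening in mm, from 0 to 85.4. In form: [{"turn": [rx, ry, rz], "slide": [x, y, z], "gripper": gripper}, ...]. A call has 1 to 5 rows; each row is the pose to reach, as a shift and turn from the pose commanded when the call began; what a row does not reach only later rows make up. A row lasts 1/10 s, in which the tool goes at most 50 mm and 8.59 degrees, less where a joint would pass 70% of its speed; a pose out of reach is approached as far as the arm can. A call with a number of a shift or a turn outside -1 to 1 is refused whole. A call with a gripper value outside its range is refused whole. The fingers move at their own pace and stop on an object; the grip force is fixed at half the most. Time passes only in rows, so rows that repeat a pose let the fingers close. It gives the time, the measured TCP pose, the force, the opening and the grip force at its end, in the units of the state.
- status.state(): the state, without advancing time (a new reading comes with each control period).
- imaging.capture(name): name is "scene" or "top" or "wrist"; returns a dict with "img" (400x640x3 uint8, red, green, blue), "K" (3x3 intrinsics, pixels), "k1" (the pictures are not rectified: a ray, as slopes to the right and down, at radius r is drawn at 1 + k1 r^2 times it, then the intrinsics apply), "camera_from_world" (4x4, takes a point from world to camera coordinates). Camera axes: x right, y down, z forward; pixel columns grow to the right and rows downward; lengths in m; the calibration is good to about 2 mm. A picture is of the moment at which its call begins. There is no depth.
- workorder.sign_off(): hands the job in; it is judged then, once.
The state is a dict: "time_s": time; "joint_positions": joint angles; "qd": joint speeds; "joint_torque": joint torques, N m; "eef_pos": TCP position; "tool_rot": TCP orientation; "force": force on the tool from outside, world axes, zero at the start; "ft_torque": the same for the moment, N m; "opening": finger opening in m; "finger_force": force on a finger pad.
Only numpy, scipy, OpenCV 4.12 (cv2) and the standard library are available. Lean on these libraries where they do the work, as an engineer would, in place of code of your own. Each camera call takes 0.05 s, during which the arm holds its last target. There are 200 camera calls.

## Working session

There is one attempt and no reset: what is moved stays moved. The work goes in short steps, Python scripts to look and compute and a shell command to move; the robot and the scene stay as the last step left them, time stands still between calls to the robot, and variables do not carry over. Pictures are saved under pics/ and viewed, at most 10 in all, crops included, and the job is handed in when it is done.

```bash
mkdir -p pics; cat > h.py <<'E'
import numpy as np, cv2
from plant import status, imaging, workorder
def ray(c,uv):
    K=c["K"];d=np.array([(uv[0]-K[0][2])/K[0][0],(uv[1]-K[1][2])/K[1][1]])
    u=d.copy()
    for _ in range(20): u=d/(1+c["k1"]*(u@u))
    T=np.array(c["camera_from_world"]);R=T[:3,:3]
    return -R.T@T[:3,3], R.T@np.array([u[0],u[1],1])
def at(c,uv,z):
    o,d=ray(c,uv); return o+d*(z-o[2])/d[2]
def px(c,p):
    T=np.array(c["camera_from_world"]);q=T[:3,:3]@np.array(p)+T[:3,3];u=q[:2]/q[2];u=u*(1+c["k1"]*(u@u))
    K=c["K"];return K[0][0]*u[0]+K[0][2],K[1][1]*u[1]+K[1][2]
def cap(n,f=None):
    c=imaging.capture(n);c["K"]=np.array(c["K"])
    if f: cv2.imwrite("pics/"+f,c["img"][:,:,::-1])
    return c
E
python3 - <<'E'
from h import *
import pickle
a=cap("top","top0.png");b=cap("scene","sc0.png")
pickle.dump((a,b),open("c0.pkl","wb"))
print(status.state())
print(a["K"],a["k1"],ray(a,(320,200)),ray(b,(320,200)))
E
```

```text
{'time_s': 0.1, 'joint_positions': array([-1.25809250e+00,  8.79080135e-02,  1.37214682e+00, -6.48965701e-06,
        1.68360961e+00, -1.03084693e-01]), 'qd': array([ 0.00040144, -0.00226403, -0.00517765,  0.00010921, -0.00139502,
        0.00089651]), 'joint_torque': array([ 3.10276053e-03, -3.53014970e+01, -3.14217424e+01,  1.26717904e-05,
        7.89541402e-03, -1.07286331e-05]), 'eef_pos': array([ 0.22200951, -0.50269502,  0.2302193 ]), 'tool_rot': array([-3.13953120e+00, -2.06776163e-04,  4.15787585e-01]), 'force': array([ 0.06890797,  0.07650106, -0.772289  ]), 'ft_torque': array([0.00355652, 0.01332043, 0.00968443]), 'finger_force': 0.0, 'opening': 0.08530523173234061}
[[486.26025712   0.         318.31213402]
 [  0.         486.26025712 198.74319529]
 [  0.           0.           1.        ]] -0.010963935857992253 (array([ 0.31898907, -0.01935685,  1.82615969]), array([ 0.1020648 ,  0.01230519, -0.99471106])) (array([ 1.16468869, -0.41011762,  1.15657616]), array([-0.51003208,  0.3195372 , -0.79874291]))
```

View pics/top0.png

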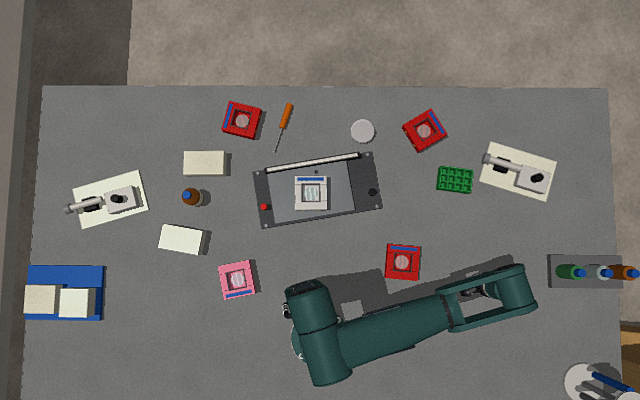

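View pics/sc0.png

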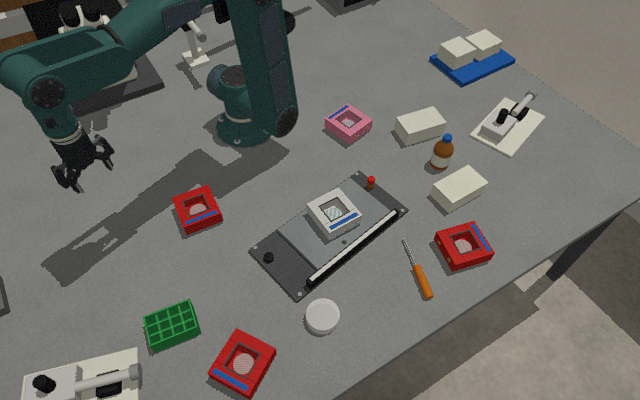

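The top view shows the white chamber at about (311,193), the rail from (265,170) to (360,155), the vial at (264,206) and the cap at (372,192). I'll enlarge both views.

```bash
python3 - <<'E'
from h import *
import pickle
a,b=pickle.load(open("c0.pkl","rb"))
A=cv2.resize(a["img"][140:240,245:390],None,fx=5,fy=5,interpolation=cv2.INTER_CUBIC)
B=cv2.resize(b["img"][165:305,240:415],None,fx=4,fy=4,interpolation=cv2.INTER_CUBIC)
cv2.imwrite("pics/A.png",A[:,:,::-1]);cv2.imwrite("pics/B.png",B[:,:,::-1])
E
```

```text
(no output)
```

View pics/A.png

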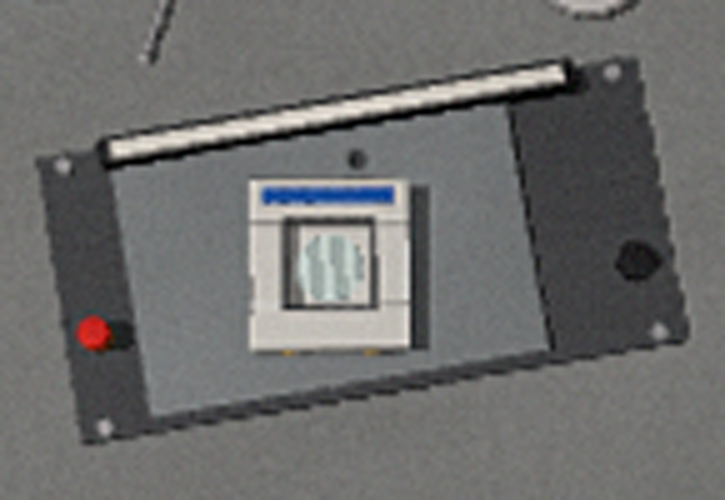

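View pics/B.png

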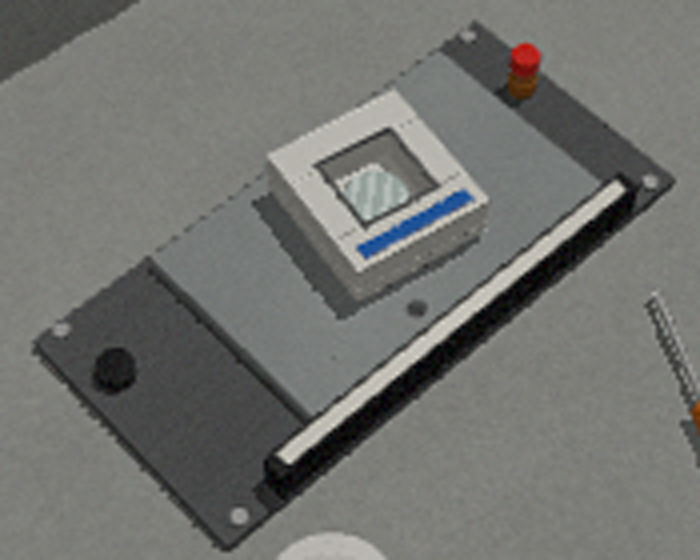

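A dark hole, the (38,-34) socket, shows at A (357,158) and B (417,308). It is near the rail, so the docked y can be read by eye. Next I'll measure everything.

```bash
python3 - <<'E'
from h import *
import pickle
a,b=pickle.load(open("c0.pkl","rb"))
fa=lambda p:(245+(p[0]+.5)/5-.5,140+(p[1]+.5)/5-.5)
fb=lambda p:(240+(p[0]+.5)/4-.5,165+(p[1]+.5)/4-.5)
r=lambda v:np.round(np.array(v)*1000,1)
W={}
for n,pa,pb,z in [("scrTL",(64,165),(650,181),.012),("scrTR",(612,72),(239,516),.012),("scrBR",(659,331),(61,330),.012),("scrBL",(105,428),(468,37),.012),("hole",(357,158),(417,308),.026),
 ("chTL",(250,180),(487,203),.077),("chTR",(410,180),(357,270),.077),("chBR",(410,349),(268,156),.077),("chBL",(250,349),(391,92),.077)]:
    A=at(a,fa(pa),z);B=at(b,fb(pb),z);W[n]=(A+B)/2;print(n,r(A),r(B))
s=[W[k][:2] for k in("scrTL","scrTR","scrBR","scrBL")]
v=(s[0]-s[1])+(s[3]-s[2]);yaw=np.arctan2(v[1],v[0])-np.pi/2
c=np.mean(s,0);R=np.array([[np.cos(yaw),-np.sin(yaw)],[np.sin(yaw),np.cos(yaw)]])
o=c-R@[-.010,0]
S=lambda p:R.T@(np.array(p)[:2]-o)
print("stage",r(o),yaw,"sides",[r(S(q)) for q in s])
h=np.array([W[k][:2] for k in("chTL","chTR","chBR","chBL")]);v=(h[0]-h[1])+(h[3]-h[2]);cy=np.arctan2(v[1],v[0])-np.pi/2
print("chamber",r(h.mean(0)),cy,"in stage",r(S(h.mean(0))),cy-yaw,"size",r([np.linalg.norm(h[i]-h[(i+1)%4]) for i in range(4)]))
print("hole stage",r(S(W["hole"])))
for p in[(100,160),(577,82)]: print("rail top",r(S(at(a,fa(p),.048))))
for p in[(118,167),(150,414),(510,106),(549,349)]: print("plate",r(S(at(a,fa(p),.026))))
hsv=cv2.cvtColor(a["img"],cv2.COLOR_RGB2HSV);m=cv2.inRange(hsv,(100,120,60),(130,255,255));m[:, :290]=0;m[:,335:]=0;m[:170]=0;m[190:]=0
ys,xs=np.nonzero(m);print("blue",r(at(a,(xs.mean(),ys.mean()),.077)))
for p in[(290,220),(375,220),(372,307),(287,307)]:print("well",r(at(a,fa(p),.077)))
E
```

```text
scrTL [607.4 240.8  12. ] [601.  244.9  12. ]
scrTR [ 681.5 -173.1   12. ] [ 676.8 -169.7   12. ]
scrBR [ 485.  -208.1   12. ] [ 480.3 -205.7   12. ]
scrBL [408.8 205.5  12. ] [405.7 207.7  12. ]
hole [612.   18.9  26. ] [609.   21.1  26. ]
chTL [587.   95.5  77. ] [586.3  94.6  77. ]
chTR [587.8 -20.9  77. ] [585.4 -17.   77. ]
chBR [464.6 -21.8  77. ] [465.9 -19.1  77. ]
chBL [463.6  93.7  77. ] [463.1  91.7  77. ]
stage [553.2  19.6] 0.1797173506349654 sides [array([ 90.1, 210.5]), array([  89.8, -210.4]), array([-109.8, -210.2]), array([-110.1,  210.1])]
chamber [525.4  37.1] 0.00822540395303939 in stage [-24.1  22.2] -0.17149194668192602 size [114.  121.4 113.1 123.3]
hole stage [56.5 -9.8]
rail top [ 85.4 176.9]
rail top [  82.4 -181.4]
plate [ 81.9 166.6]
plate [-105.2  172.6]
plate [  77.  -130.9]
plate [-108.  -127.4]
blue [576.2  40.   77. ]
well [557.8  66.   77. ]
well [558.3   4.3  77. ]
well [494.8   5.9  77. ]
well [494.3  67.4  77. ]
```

Everything matches the given sizes. In the stage frame the chamber is at (-24, 22) with relative yaw -0.17. The socket hole puts the docked y at about +24, or about +20 by the plate edges. I'll move over the well.

```bash

python3 -m creep '[{"turn":[0,0,-0.13],"slide":[0.54,0.96,0],"gripper":25},{"turn":[0,0,-0.13],"slide":[0.54,0.96,0],"gripper":25},{"turn":[0,0,-0.13],"slide":[0.54,0.96,0],"gripper":25}]'
python3 -m creep '[{"turn":[0,0,-0.13],"slide":[0.54,0.96,0],"gripper":25},{"turn":[0,0,-0.13],"slide":[0.54,0.96,0],"gripper":25},{"turn":[0,0,-0.13],"slide":[0.54,0.96,0],"gripper":25}]'
for i in 1 2 3 4; do python3 -m creep '[{"turn":[0,0,0],"slide":[0.54,0.96,0],"gripper":25},{"turn":[0,0,0],"slide":[0.54,0.96,0],"gripper":25},{"turn":[0,0,0],"slide":[0.54,0.96,0],"gripper":25}]' | tail -3; done
```

```text
time_s: 0.4
eef_pos: [0.2671, -0.423, 0.2312]
tool_rot: [-3.14, -0.001, 0.215]
force: [-0.3, -0.6, -0.3]
opening: 0.0439
finger_force: 0.0
time_s: 0.7
eef_pos: [0.3101, -0.3466, 0.2313]
tool_rot: [-3.14, -0.001, 0.012]
force: [-0.4, -0.4, 0.7]
opening: 0.0254
finger_force: 0.0
force: [0.6, -1.5, 0.6]
opening: 0.025
finger_force: 0.0
force: [-0.0, -0.6, 0.0]
opening: 0.0247
finger_force: 0.0
force: [-0.8, -1.4, 0.2]
opening: 0.0253
finger_force: 0.0
force: [-0.6, -0.9, 0.0]
opening: 0.0252
finger_force: 0.0
```

```bash

python3 -m creep '[{"turn":[0,0,0],"slide":[0.54,0.94,-0.8],"gripper":25},{"turn":[0,0,0],"slide":[0.54,0.94,-0.8],"gripper":25},{"turn":[0,0,0],"slide":[0.54,0.94,-0.8],"gripper":25},{"turn":[0,0,0],"slide":[0.54,0.94,-0.8],"gripper":25}]'
python3 - <<'E'
from h import *
c=cap("wrist","w1.png");print(status.state()["eef_pos"],ray(c,(320,200)),px(c,(.526,.0365,.077)))
E
```

```text
time_s: 2.3
eef_pos: [0.5239, 0.0313, 0.1654]
tool_rot: [3.14, 0.004, 0.008]
force: [0.2, -0.8, 0.2]
opening: 0.025
finger_force: 0.0
[0.52443202 0.03076372 0.16708184] (array([0.60476211, 0.03210192, 0.30791413]), array([-0.32538467, -0.01172738, -0.94557116])) (np.float64(309.5169006852569), np.float64(198.98116872309694))
```

View pics/w1.png

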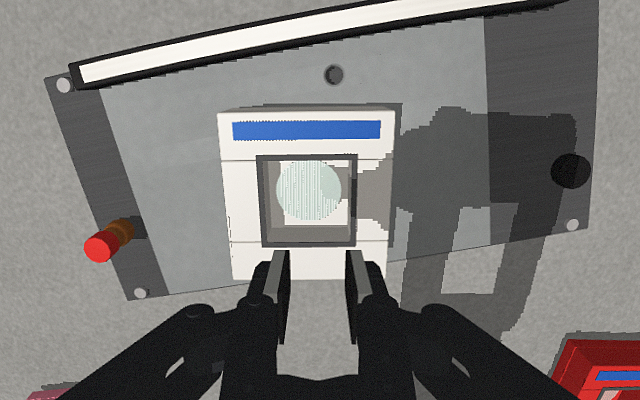

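The wrist view shows the hole at (334,74), the well corners at (257,156), (357,154), (355,246) and (263,247), and the fingertips at about (268–370, 250).

```bash
cat > st.py <<'E'
from h import *
yaw=.1797;o=np.array([.5532,.0196]);R=np.array([[np.cos(yaw),-np.sin(yaw)],[np.sin(yaw),np.cos(yaw)]])
S=lambda p:np.round(1000*(R.T@(np.array(p)[:2]-o)),1)
r=lambda v:np.round(np.array(v)*1000,1)
E
python3 - <<'E'
from st import *
c=imaging.capture("wrist");c["K"]=np.array(c["K"])
g=lambda p,z:at(c,p,z)
print("hole",r(g((334,74),.026)),S(g((334,74),.026)))
for p in[(63,85),(572,225),(140,294)]:print("scr",r(g(p,.012)),S(g(p,.012)))
for p in[(257,156),(357,154),(355,246),(263,247)]:print("well",r(g(p,.077)))
for p in[(218,112),(394,108),(387,279),(232,280)]:print("ch",r(g(p,.077)))
for p in[(268,252),(370,252),(248,290),(388,295)]:print("fing",r(g(p,.167)),r(g(p,.18)))
for p in[(82,88),(330,46)]:print("rail",S(g(p,.048)))
E
```

```text
hole [610.2  18.1  26. ] [ 55.8 -11.6]
scr [604.3 244.7  12. ] [ 90.5 212.3]
scr [ 479.3 -213.2   12. ] [-114.3 -215.8]
scr [402.5 208.   12. ] [-114.6  212.3]
well [556.5  71.2  77. ]
well [558.2   4.1  77. ]
well [490.1   2.8  77. ]
well [488.9  70.1  77. ]
ch [585.6  95.4  77. ]
ch [588.6 -18.7  77. ]
ch [462.3 -22.8  77. ]
ch [460.8  95.1  77. ]
fing [531.2  53.  167. ] [537.9  51.1 180. ]
fing [531.5   7.  167. ] [538.1   9.2 180. ]
fing [511.1  63.3 167. ] [519.7  60.4 180. ]
fing [508.7  -2.9 167. ] [5.174e+02 2.000e-01 1.800e+02]
rail [ 80.8 173. ]
rail [ 74.5 -10.8]
```

```bash

python3 -m creep '[{"turn":[0,0,0],"slide":[0,0.05,-0.3],"gripper":25},{"turn":[0,0,0],"slide":[0,0.05,-0.7],"gripper":25},{"turn":[0,0,0],"slide":[0,0.05,-0.7],"gripper":25}]'
python3 -m creep '[{"turn":[0,0,0],"slide":[0,0,-0.3],"gripper":25},{"turn":[0,0,0],"slide":[0,0,-0.5],"gripper":25},{"turn":[0,0,0],"slide":[0,0,-0.7],"gripper":25},{"turn":[0,0,0],"slide":[0,0,-0.7],"gripper":25},{"turn":[0,0,0],"slide":[0,0,-0.7],"gripper":25}]'
```

```text
time_s: 2.7
eef_pos: [0.5219, 0.035, 0.1086]
tool_rot: [3.141, 0.007, 0.005]
force: [-0.8, 0.9, -0.6]
opening: 0.0254
finger_force: 0.0
time_s: 3.2
eef_pos: [0.5256, 0.0359, 0.0575]
tool_rot: [3.141, -0.003, 0.006]
force: [-0.3, -0.3, 0.3]
opening: 0.0251
finger_force: 0.0
```

```bash

python3 -m creep '[{"turn":[0,0,0],"slide":[0,0,-0.04],"gripper":25},{"turn":[0,0,0],"slide":[0.01,-0.04,-0.04],"gripper":25},{"turn":[0,0,0],"slide":[0.01,-0.07,-0.04],"gripper":25},{"turn":[0,0,0],"slide":[0.02,-0.1,-0.04],"gripper":25},{"turn":[0,0,0],"slide":[0.02,-0.1,-0.04],"gripper":25}]'
python3 -m creep '[{"turn":[0,0,0],"slide":[0,-0.03,0],"gripper":25},{"turn":[0,0,0],"slide":[0.01,-0.06,0],"gripper":25},{"turn":[0,0,0],"slide":[0.02,-0.09,0],"gripper":25},{"turn":[0,0,0],"slide":[0.02,-0.12,0],"gripper":25},{"turn":[0,0,0],"slide":[0.02,-0.12,0],"gripper":25}]'
```

```text
time_s: 3.7
eef_pos: [0.5268, 0.0291, 0.0529]
tool_rot: [-3.141, -0.002, 0.007]
force: [-0.0, 3.9, 3.5]
opening: 0.0251
finger_force: 2.1
time_s: 4.2
eef_pos: [0.5277, 0.0184, 0.0518]
tool_rot: [3.14, 0.0, 0.007]
force: [0.8, 2.2, 2.1]
opening: 0.0248
finger_force: 1.3
```

```bash

python3 -m creep '[{"turn":[0,0,0],"slide":[0.1,0.02,0.025],"gripper":25},{"turn":[0,0,0],"slide":[0.18,0.03,0.025],"gripper":25},{"turn":[0,0,0.02],"slide":[0.24,0.04,0.025],"gripper":25},{"turn":[0,0,0.03],"slide":[0.28,0.05,0.025],"gripper":25},{"turn":[0,0,0.04],"slide":[0.32,0.06,0.025],"gripper":25}]'
python3 -m creep '[{"turn":[0,0,0.02],"slide":[0.04,0.01,0],"gripper":25},{"turn":[0,0,0.04],"slide":[0.08,0.015,0],"gripper":25},{"turn":[0,0,0.06],"slide":[0.12,0.02,0],"gripper":25},{"turn":[0,0,0.07],"slide":[0.12,0.02,0],"gripper":25},{"turn":[0,0,0.07],"slide":[0.12,0.02,0],"gripper":25}]'
python3 - <<'E'
from st import *
print(S(status.state()["eef_pos"]))
a=cap("top");w=cap("wrist")
A=cv2.resize(a["img"][145:225,260:375],None,fx=4,fy=4,interpolation=cv2.INTER_CUBIC)
B=w["img"][:320]
im=np.zeros((600,640,3),np.uint8);im[:320,:460]=A;im=np.vstack([A if 0 else im[:280*0+320],cv2.resize(B,(560,280)) if 0 else np.zeros((0,640,3),np.uint8)])
cv2.imwrite("pics/m2.png",np.vstack([im[:,:,::-1],w["img"][:280,:,::-1]]))
E
```

```text
time_s: 4.7
eef_pos: [0.5528, 0.0239, 0.0536]
tool_rot: [3.141, 0.002, 0.072]
force: [-2.4, -1.4, 1.1]
opening: 0.0246
finger_force: 1.6
time_s: 5.2
eef_pos: [0.5633, 0.0256, 0.054]
tool_rot: [3.141, -0.001, 0.181]
force: [-1.1, -0.1, 0.1]
opening: 0.0253
finger_force: 0.3
[11.   4.1]
```

View pics/m2.png

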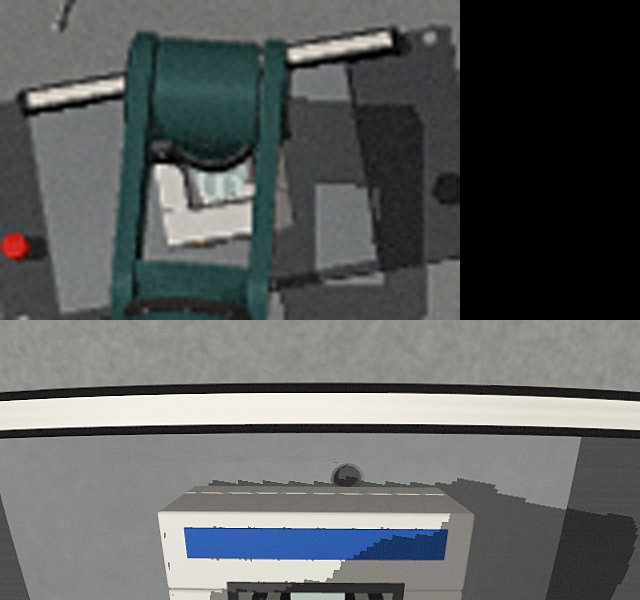

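The chamber is now nearly square to the rail. In the wrist frame its top front corners are at (160,193) and (473,193), and the hole is at (347,155).

```bash
python3 - <<'E'
from st import *
c=cap("wrist")
for p,z in[((160,193),.077),((473,193),.077),((184,208),.077),((447,208),.077),((347,155),.026),((230,116),.048),((480,116),.048)]:print(p,S(at(c,p,z)))
E
```

```text
(160, 193) [53.2 61.3]
(473, 193) [ 53.2 -52.2]
(184, 208) [47.4 53.1]
(447, 208) [ 47.4 -43.2]
(347, 155) [ 56.7 -10.4]
(230, 116) [77.7 40.7]
(480, 116) [ 78.1 -64.3]
```

```bash

python3 -m creep '[{"turn":[0,0,0],"slide":[0.06,0.01,0],"gripper":25},{"turn":[0,0,0],"slide":[0.12,0.02,0],"gripper":25},{"turn":[0,0,0],"slide":[0.18,0.03,0],"gripper":25},{"turn":[0,0,0],"slide":[0.24,0.045,0],"gripper":25},{"turn":[0,0,0],"slide":[0.26,0.05,0],"gripper":25}]'
python3 -m creep '[{"turn":[0,0,0],"slide":[0.02,0.004,0],"gripper":25},{"turn":[0,0,0],"slide":[0.04,0.008,0],"gripper":25},{"turn":[0,0,0],"slide":[0.04,0.008,0],"gripper":25}]'
python3 - <<'E'
from st import *
print(S(status.state()["eef_pos"]))
E
```

```text
time_s: 5.85
eef_pos: [0.5844, 0.0297, 0.0541]
tool_rot: [3.141, -0.0, 0.18]
force: [-4.3, -0.9, 1.8]
opening: 0.0251
finger_force: 1.7
time_s: 6.15
eef_pos: [0.5872, 0.0303, 0.0541]
tool_rot: [3.141, -0.0, 0.18]
force: [-2.9, -0.5, 0.7]
opening: 0.0248
finger_force: 1.4
[35.4  4.4]
```

```bash

for i in 1 2 3; do python3 -m creep '[{"turn":[0,0,0],"slide":[0.008,0.0015,0],"gripper":25},{"turn":[0,0,0],"slide":[0.016,0.003,0],"gripper":25},{"turn":[0,0,0],"slide":[0.016,0.003,0],"gripper":25}]' | grep -E "eef|^force"; done
```

```text
eef_pos: [0.5883, 0.0305, 0.0541]
force: [-3.4, 0.0, 0.5]
eef_pos: [0.5884, 0.0306, 0.0541]
force: [-6.4, -0.7, 2.6]
eef_pos: [0.5884, 0.0306, 0.0541]
force: [-10.3, -2.1, 5.5]
```

```bash

python3 -m creep '[{"turn":[0,0,0],"slide":[-0.02,0.04,0],"gripper":25},{"turn":[0,0,0],"slide":[-0.028,0.08,0],"gripper":25},{"turn":[0,0,0],"slide":[-0.037,0.12,0],"gripper":25},{"turn":[0,0,0],"slide":[-0.044,0.16,0],"gripper":25},{"turn":[0,0,0],"slide":[-0.044,0.16,0],"gripper":25}]'
python3 - <<'E'
from st import *
print(S(status.state()["eef_pos"]))
c=cap("wrist","w3.png")
E
```

```text
time_s: 7.55
eef_pos: [0.5864, 0.0421, 0.0536]
tool_rot: [3.139, 0.003, 0.18]
force: [-4.1, -5.0, -0.5]
opening: 0.0253
finger_force: 4.7
[36.7 16.2]
```

View pics/w3.png

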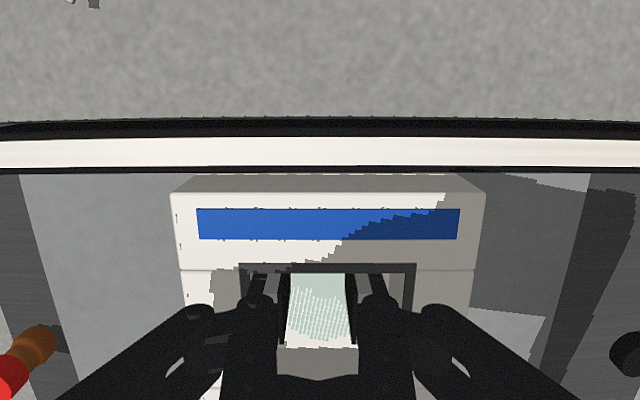

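In the wrist view the chamber is against the rail. Its top front corners are at (171,193) and (486,193), which puts it at stage y of about 12. I'll continue along the rail in smaller steps.

```bash

cat > look.py <<'E'
from st import *
c=cap("wrist");hsv=cv2.cvtColor(c["img"],cv2.COLOR_RGB2HSV);m=cv2.inRange(hsv,(105,150,40),(125,255,255))
n,l,s,_=cv2.connectedComponentsWithStats(m);i=1+s[1:,4].argmax();x,y,w,h,A=s[i]
st=status.state();mid=at(c,(x+w/2,y+h/2),.077)
print("TCP stage",S(st["eef_pos"]),"blue w px",w,"row",y,"col",x,"mid stage",S(mid),"slope",np.round(w,1),"force",np.round(st["force"],1))
E
python3 look.py
python3 -m creep '[{"turn":[0,0,0],"slide":[-0.006,0.025,0],"gripper":25},{"turn":[0,0,0],"slide":[-0.011,0.05,0],"gripper":25},{"turn":[0,0,0],"slide":[-0.016,0.075,0],"gripper":25},{"turn":[0,0,0],"slide":[-0.016,0.075,0],"gripper":25}]'; python3 look.py
for i in 1 2 3; do python3 -m creep '[{"turn":[0,0,0],"slide":[-0.003,0.0125,0],"gripper":25},{"turn":[0,0,0],"slide":[-0.003,0.0125,0],"gripper":25}]'|grep ^force; python3 look.py; done
```

```text
TCP stage [36.6 16.3] blue w px 264 row 209 col 196 mid stage [67.  12.5] slope 264 force [-4.4 -4.   1.1]
time_s: 8.05
eef_pos: [0.5852, 0.0481, 0.0535]
tool_rot: [3.139, 0.003, 0.18]
force: [-4.2, -5.1, -0.5]
opening: 0.0249
finger_force: 3.9
TCP stage [36.6 22.3] blue w px 264 row 209 col 196 mid stage [66.9 18.6] slope 264 force [-4.1 -3.9 -0.5]
force: [-3.4, -4.5, -0.6]
TCP stage [36.5 23.3] blue w px 264 row 209 col 196 mid stage [66.9 19.6] slope 264 force [-4.2 -4.8 -0.9]
force: [-6.5, -2.0, -3.6]
TCP stage [35.4 25.7] blue w px 261 row 208 col 196 mid stage [66.9 22.4] slope 261 force [-6.3 -1.1 -3.6]
force: [-5.7, -3.3, -4.3]
TCP stage [35.1 26.7] blue w px 261 row 208 col 197 mid stage [66.6 23.2] slope 261 force [-5.3 -2.9 -3.1]
```

The strip narrowed by 1.1% and the force pattern changed, so the pegs are starting to enter the sockets. I'll relieve the finger pressure and let it drop.

```bash

python3 -m creep '[{"turn":[0,0,0],"slide":[-0.025,-0.004,0],"gripper":25},{"turn":[0,0,0],"slide":[-0.04,-0.007,0],"gripper":25},{"turn":[0,0,0],"slide":[-0.04,-0.007,0],"gripper":25}]'|grep ^force; python3 look.py
python3 -m creep '[{"turn":[0,0,0],"slide":[0,-0.01,0],"gripper":25},{"turn":[0,0,0],"slide":[0.004,-0.02,0],"gripper":25},{"turn":[0,0,0],"slide":[0.004,-0.02,0],"gripper":25}]'|grep ^force; python3 look.py
```

```text
force: [-0.1, -0.6, -0.6]
TCP stage [35.5 27. ] blue w px 245 row 198 col 205 mid stage [69.6 23.4] slope 245 force [-0.3  0.4 -0.6]
force: [-0.0, 0.4, 0.7]
TCP stage [34.5 25.3] blue w px 247 row 197 col 199 mid stage [69.6 23.4] slope 247 force [ 0.1 -0.2  0. ]
```

The strip is now 245 px wide, as predicted for the full 9 mm drop. I'll centre the fingers, lift out and verify.

```bash

python3 -m creep '[{"turn":[0,0,0],"slide":[-0.08,-0.025,0],"gripper":25},{"turn":[0,0,0],"slide":[-0.16,-0.05,0],"gripper":25},{"turn":[0,0,0],"slide":[-0.19,-0.06,0],"gripper":25},{"turn":[0,0,0],"slide":[-0.19,-0.06,0],"gripper":25}]'|grep -E "eef|^force"
python3 -m creep '[{"turn":[0,0,0],"slide":[0,0,0.2],"gripper":25},{"turn":[0,0,0],"slide":[0,0,0.5],"gripper":25},{"turn":[0,0,0],"slide":[0,0,0.9],"gripper":25},{"turn":[0,0,0],"slide":[0,0,0.9],"gripper":25}]'|grep -E "eef|^force"
python3 -m creep '[{"turn":[0,0,0],"slide":[0,0,1],"gripper":25},{"turn":[0,0,0],"slide":[0,0,1],"gripper":25},{"turn":[0,0,0],"slide":[0,0,1],"gripper":25}]'|grep -E "eef|^force"
for i in 1 2 3; do python3 -m creep '[{"turn":[0,0,0],"slide":[-0.5,-0.95,0],"gripper":25},{"turn":[0,0,0],"slide":[-0.5,-0.95,0],"gripper":25},{"turn":[0,0,0],"slide":[-0.5,-0.95,0],"gripper":25},{"turn":[0,0,0],"slide":[-0.5,-0.95,0],"gripper":25}]' |grep -E "eef|^force"; done
python3 - <<'E'
from st import *
a=cap("top");b=cap("scene")
A=cv2.resize(a["img"][140:240,245:390],(580,400),interpolation=cv2.INTER_CUBIC)[:290]
B=cv2.resize(b["img"][165:305,240:415],(375,300),interpolation=cv2.INTER_CUBIC)
im=np.zeros((590,580,3),np.uint8);im[:290]=A;im[290:,:375]=B
cv2.imwrite("pics/f.png",im[:,:,::-1])
for c,hi in((a,0),(b,1)):
    m=cv2.inRange(cv2.cvtColor(c["img"],cv2.COLOR_RGB2HSV),(100,120,60),(130,255,255))
    n,l,s,ce=cv2.connectedComponentsWithStats(m)
    for i in range(1,n):
        if s[i,4]>15:
            q=S(at(c,ce[i],.068))
            if abs(q).max()<100: print(q,s[i])
E
```

```text
eef_pos: [0.5666, 0.0457, 0.0541]
force: [0.0, 0.2, 0.4]
eef_pos: [0.5705, 0.0458, 0.132]
force: [1.4, 0.3, 0.2]
eef_pos: [0.5699, 0.0459, 0.2121]
force: [1.0, 0.0, 0.2]
eef_pos: [0.5268, -0.0305, 0.2052]
force: [0.1, 0.6, 0.1]
eef_pos: [0.4875, -0.1056, 0.2056]
force: [0.4, 1.0, 0.5]
eef_pos: [0.4479, -0.1813, 0.2058]
force: [-0.1, -0.7, 0.8]
[69.1 22.8] [294 165  25   7  65]
[66.4 23.7] [343 220  26  21 105]
```

View pics/f.png

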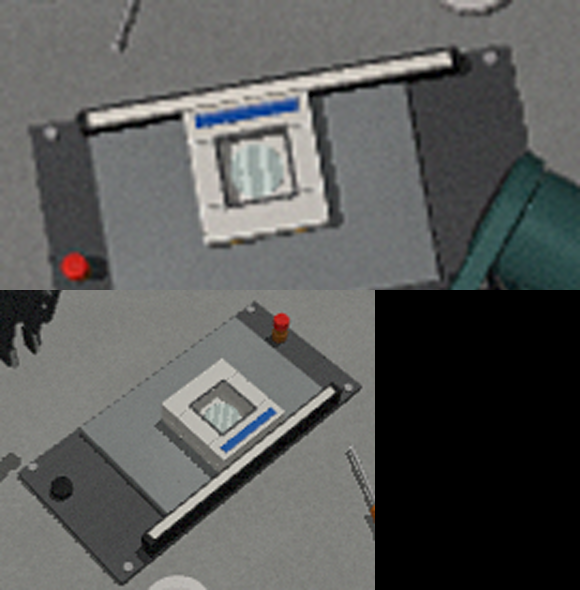

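From the top and scene views the chamber sits square against the rail, with the vial and cap untouched. I'll take one wrist look to check that the rear has dropped as well.

```bash

for i in 1 2 3; do python3 -m creep '[{"turn":[0,0,0],"slide":[0.2,0.94,0],"gripper":25},{"turn":[0,0,0],"slide":[0.2,0.94,0],"gripper":25},{"turn":[0,0,0],"slide":[0.2,0.94,0],"gripper":25}]' |grep -E "eef"; done
python3 - <<'E'
import pickle
from st import *
c=cap("wrist","w9.png");pickle.dump(c,open("w9.pkl","wb"))
p=np.array([[62,58],[62,-58],[-62,58],[-62,-58]])
for z in(.068,.077):
  for q in p: print(z,q,np.round(px(c,[*(o+R@((q+[17.5,23.2])/1000)),z]),1))
E
```

```text
eef_pos: [0.4642, -0.1028, 0.2062]
eef_pos: [0.4798, -0.0285, 0.2061]
eef_pos: [0.4956, 0.0457, 0.206]
0.068 [62 58] [256.1   8.9]
0.068 [ 62 -58] [415.2  10.3]
0.068 [-62  58] [262.5 173.8]
0.068 [-62 -58] [403.3 174.5]
0.077 [62 58] [254.    6.4]
0.077 [ 62 -58] [418.5   7.9]
0.077 [-62  58] [260.8 176.6]
0.077 [-62 -58] [405.9 177.3]
```

View pics/w9.png

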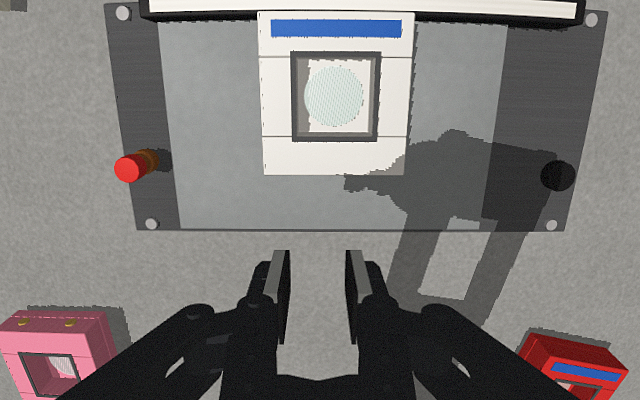

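The top face has rear corners at (264,175) and (404,175), 140 px apart, and front corners about 158 px apart. The docked height predicts 141 and 159 px; standing on its pegs would give 145 and 164. It is flat and home.

```bash
python3 -c "
from plant import workorder
print(workorder.sign_off())"
```

```text
the job is handed in; nothing more can be done
None
```

The chamber is docked, with its pegs in the sockets, square to the rail and flat on the plate. The vial, the lens cap and the other items were not touched, and the job is handed in.

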